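# Index the sample carousel with its ratchet lever

## Robot

A 7-joint arm with a two-finger parallel gripper is mounted at the origin on the work surface. World frame = base frame: x ahead of the robot, y to its left, z up, the work surface at z = 0. Lengths are in m, angles in rad, forces in N, time in s.
With the tool pointing down it reaches from about 0.4 to 0.875 m from the base axis. Payload 19.3 kg.
Tool frame: the origin (TCP) lies on the centre line of the jaws, within the pads' length; the fingertips stand 11 mm ahead of it and the grasp point (between the pads) lies 8 mm behind it; y points along the fingers, x is the direction in which the jaws open and shut, and the axes are right-handed (so a half turn about y gives the same grasp; the last joint's range is limited). The gripper opens to 85 mm and grips with 20 to 120 N. Pads are 22 mm wide; open, the fingers measure 114 mm over their backs; the gripper's body (76 mm by 85 mm) begins 54 mm behind the grasp point. The pads swing forward as they close: fully open they stand 13 mm farther back than shut.
Start: joints at [1.177, 0.521, -0.036, 1.599, 0.021, 1.021, -0.113], TCP at [0.199, -0.593, 0.242] pointing down, gripper open.
Joint ranges: [-2.91, 2.91], [-0.3, 2.13], [-1.5, 1.42], [0.17, 2.43], [-1.26, 4.41], [0.16, 1.93], [-2.52, 2.52]. Speed limits (rad/s): [1.89, 1.89, 2.39, 2.39, 3.01, 3.01, 3.01].

## Interface

Orientations are given as [roll, pitch, yaw] about the fixed x, y, z axes, in that order (R = Rz(yaw) Ry(pitch) Rx(roll)).
In Python, from workcell import monitor, cams, bot gives the robot as it stands.
- The arm moves only by the tool send_rows, never from a script. Its argument "series" is text: rows parted by semicolons, each of 7 numbers parted by spaces: the turn, a rotation vector about the tool's x, y, z in rad, then the shift along the tool's x, y, z in mm, then the opening, from 0 (shut) to 1 (fully open). In form: ax ay az tx ty tz claw; .... A call has 1 to 20 rows; each row is the pose to reach, as a shift and turn from the pose commanded when the call began, along the tool's axes at that moment; what a row does not reach only later rows make up. A row lasts 1/12 s, in which the tool goes at most 41.7 mm and 7.16 degrees, less where a joint would pass 70% of its speed; a pose out of reach is approached as far as the arm can. A call with a gripper value outside its range is refused whole. The fingers move at their own pace and stop on an object; "force" is the grip in N (left out, the last holds). Time passes only in rows, so rows that repeat a pose let the fingers close. It gives the time, the measured TCP pose, the force and the opening at its end, in the units of the state.
- monitor.observe(): the state, without advancing time (a new reading comes with each control period).
- cams.grab_frame(name): name is "scene" or "top"; returns the picture (420x560x3 uint8, red, green, blue); there is no depth.
- cams.get_calibration(name): a dict with "mtx" (3x3 intrinsics, pixels), "origin" and "attitude" of the camera in the world. Camera axes: x right, y down, z forward; pixel columns grow to the right and rows downward; lengths in m; the calibration is good to about 2 mm. A picture is of the moment at which its call begins. get_calibration takes no time and is no camera call.
- bot.job_done(): hands the job in, once; it reports no verdict.
The state is a dict: "clock": time; "qpos": joint angles; "qd": joint speeds; "joint_efforts": joint torques, N m; "position": TCP position; "tool_rot": TCP orientation; "force": force on the tool from outside, world axes, zero at the start; "moment": the same for the moment, N m; "grip_width": finger opening in m.
Only numpy, scipy, OpenCV 4.12 (cv2) and the standard library are available. Lean on these libraries where they do the work, as an engineer would, in place of code of your own. Each camera call takes 0.05 s, during which the arm holds its last target.

## Task

Someone left a brown bottle standing in the way of the sample carousel's ratchet lever: put it, upright, in the blue tray. Then swing the lever back and forth, notch by notch, until the red-capped tube stands at the yellow pointer (the wheel cannot be turned back), and leave the lever swung fully back at its rest stop. Turn the wheel only with the lever, never by touching the wheel or its tubes; do not let the lever hit the bottle, and leave everything else where it stands.

Things in the scene. Friction and masses are not known exactly. Their poses are not given: they have to be found in the camera images.
- stand: Fixed round white stand of the carousel, 230 mm across. Origin on the table at the foot of the upright axis about which wheel and lever turn; +x points from the axis to the yellow pointer. Angles counterclockwise from +x, seen from above: lever's rest stop at -70 degrees, its end stop at -110, holding pawl (brass finger on a post, 122 mm from the axis, 63 mm tall) at about 161.
- pointer (a point): Tip of the flat yellow pointer on the stand, 108 mm from the wheel axis, 80 mm above the table. Its post reaches out to 145 mm from the axis.
- tubes: Blue disc (radius 88 mm, top at 68 mm height) with nine capped sample tubes (outer sides 80 mm from the axis), one cap red; it turns with the wheel, whose toothed metal rim below it has radius 102 mm, 46 to 60 mm high. Origin on the axis at table height; +x points from the axis to the red-capped tube. Not to be touched.
- red_cap (a point): Centre of the top of the red cap (19 mm across), 70 mm from the axis, 132 mm above the table.
- carousel (a joint): Wheel angle in rad. 0: red-capped tube at the pointer; negative: still to turn clockwise (seen from above) by that much; grows clockwise. 12 teeth: one notch is 0.524 rad. Starts at -2.55 to -0.95, maybe part-way through a notch. Friction (0.22 N m) keeps it where it is left; a holding pawl stops it turning back by more than a notch.
- lever (a joint): Lever angle in rad: 0 at the rest stop (fully back), growing clockwise seen from above to 0.70 at the end stop. No spring: it stays where left (0.75 N at the grip moves it, about 2.5 N while driving). Swung clockwise, its brass pawl pushes a tooth and drives the wheel, after up to a notch of free play; swung back, the pawl slips over the teeth.
- handle: The steel lever arm (a bar 20 mm wide, top 41 mm above the table, 172 mm long) with an upright orange grip post 18 mm in diameter on it, 160 mm from the wheel axis, from 41 to 118 mm above the table. Origin on the wheel axis at table height; +x along the arm towards the post.
- grip_top (a point): Centre of the top of the orange grip post. A full swing to the end stop always leaves the wheel on a whole notch (carousel a multiple of 0.524): the first one turns it by up to 0.70 rad, each later one from stop to stop by exactly one notch, less if stopped early.
- bottle: Brown glass bottle with a black cap and a paper band, standing in the sweep of the lever: body 52 mm in diameter up to 70 mm, narrow neck, cap 32 mm in diameter from 96 to 122 mm above its foot, 0.12 to 0.25 kg. Origin at the centre of its underside, z up.
- tray_in (a point): Centre of the inner floor of the fixed shallow blue tray, 110 by 110 mm outside, walls 4 mm thick, rim 14 mm above the table, inner floor 4 to 5 mm above it. Axes along its sides, z up.
- blue_tube: Bystander: standing 50 ml tube with a blue cap, 29 mm in diameter (cap 34), 113 mm tall, near the carousel on the pointer's side of the lever. Origin at the centre of its underside, z up.
- white_tube: Bystander: standing 50 ml tube with a white cap, 29 mm in diameter (cap 34), 113 mm tall, just outside the sweep of the lever, between it and the tray. Origin at the centre of its underside, z up.
- beaker: Bystander: empty glass beaker, 58 mm across, 75 mm tall, past the lever's end stop. Origin at the centre of its underside.
- white_rack: Bystander: white rack of small tubes, 50 by 164 mm, 48 mm tall. Origin at the centre of its underside.
- clear_rack: Bystander: pale rack of small tubes with coloured caps, 78 by 144 mm, 57 mm tall. Origin at the centre of its underside.
- vial: Bystander: small vial with a yellow cap lying on the table, 18 mm in diameter, 62 mm long. Origin on the table under its middle.
Things that resemble listed ones, but are neither listed nor needed, are in the scene too. Of the things that look like the bottle, take the one that is farthest to the robot's left at the start.

How it is judged:
By the outcome, as a careful person would: the job done as asked, in the order asked, and still so for the second after the job is handed in, with the robot touching nothing.
It also fails if it takes over 67 s, if anything falls off the work surface, if the arm or the gripper's body presses on something with over 40 N, if the wrist force passes 120 N, or if a joint passes its speed limit or range.

## Working session

There is one attempt and no reset: what is moved stays moved. The work goes in short steps, Python scripts to look and compute and a tool call to move; the robot and the scene stay as the last step left them, time stands still between calls to the robot, and variables do not carry over. Pictures are saved under pics/ and viewed, and the job is handed in when it is done.

Besides the shell and the picture viewer there is one more tool, called after ">>>" by a JSON object that holds its "name" and its "arguments", one argument or row to a line. send_rows: Moves the arm, as the interface text tells. Its arguments: {"type":"object","properties":{"series":{"type":"string"},"force":{"type":"number"}},"required":["series"]}

```bash
mkdir -p pics; ls
python3 - <<'E'
from workcell import monitor,cams,bot
import cv2
for n in("scene","top"):
    cv2.imwrite(f"pics/{n}0.png",cams.grab_frame(n)[:,:,::-1]); c=cams.get_calibration(n); print(n,c)
print(monitor.observe())
E
```

```text
pics
scene {'mtx': array([[425.55867756,   0.        , 275.36392708],
       [  0.        , 425.55867756, 213.33651127],
       [  0.        ,   0.        ,   1.        ]]), 'origin': array([ 1.33794092, -0.08012439,  0.84941758]), 'attitude': array([-2.3127165 , -0.01162282,  1.44713198])}
top {'mtx': array([[421.36518081,   0.        , 286.17232817],
       [  0.        , 421.36518081, 208.40761183],
       [  0.        ,   0.        ,   1.        ]]), 'origin': array([0.43415091, 0.02650121, 1.1267689 ]), 'attitude': array([-3.04032929,  0.00658416, -1.55126381])}
{'clock': 0.1, 'qpos': array([ 1.17681823,  0.52194147, -0.03631275,  1.59992431,  0.02120245,
        1.02113931, -0.1127897 ]), 'qd': array([ 0.00057637, -0.0007503 , -0.00018714, -0.00214457,  0.00075527,
       -0.00013064,  0.00081371]), 'joint_efforts': array([ 2.65820228e-03, -9.28478050e+01,  1.98310822e+00, -3.70529151e+01,
        1.81006745e-02,  5.36674968e-03,  4.43643023e-05]), 'position': array([ 0.19871156, -0.59226396,  0.24180108]), 'tool_rot': array([-1.57087852e+00,  1.02412439e-03, -1.24703088e+00]), 'force': array([-0.85935904,  0.2743301 , -0.66342487]), 'moment': array([ 0.02228817, -0.02631464,  0.03795347]), 'grip_width': 0.08527875556095088}
```

View pics/scene0.png

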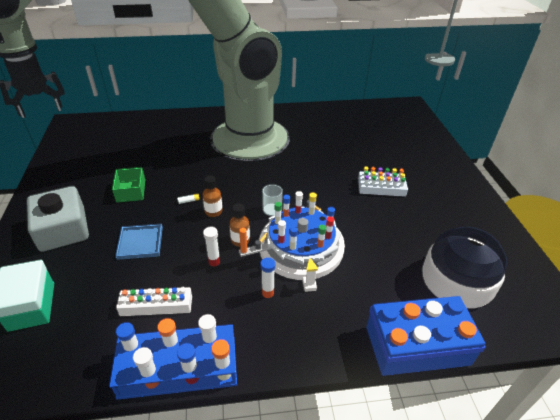

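View pics/top0.png

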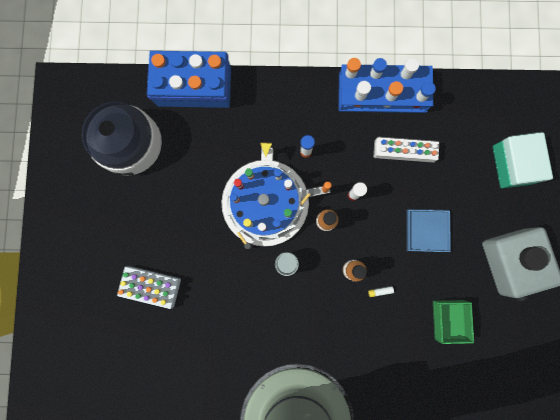

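Candidates for the bottle: brown with black cap at top-view px (327,219), in the lever's sweep, and brown at (354,270). The image's left is the robot's left (+y), so (327,219) fits both "farthest left" and "in the lever's sweep". Enlarging it to check and measure.

```bash
cat > h.py <<'E'
import numpy as np,cv2
from scipy.spatial.transform import Rotation as Ro
from workcell import cams
C={}
for n in("scene","top"):
    c=cams.get_calibration(n); C[n]=(c["mtx"],np.array(c["origin"]),Ro.from_euler("xyz",c["attitude"]).as_matrix())
def ray(n,u,v):
    K,o,R=C[n]; return o,R@np.linalg.solve(K,[u,v,1.])
def pl(n,u,v,z):
    o,d=ray(n,u,v); return o+d*(z-o[2])/d[2]
def pr(n,p):
    K,o,R=C[n]; q=K@(R.T@(np.array(p)-o)); return q[:2]/q[2]
def tri(uv1,uv2):
    o1,d1=ray("scene",*uv1);o2,d2=ray("top",*uv2)
    d1/=np.linalg.norm(d1);d2/=np.linalg.norm(d2)
    A=np.stack([d1,-d2],1);t=np.linalg.lstsq(A,o2-o1,rcond=None)[0]
    a=o1+d1*t[0];b=o2+d2*t[1];return (a+b)/2,np.linalg.norm(a-b)
E
python3 - <<'E'
import cv2,numpy as np
t=cv2.imread("pics/top0.png");s=cv2.imread("pics/scene0.png")
cv2.imwrite("pics/topz.png",cv2.resize(t[130:300,205:405],None,fx=4,fy=3.5*4/3.5*0.85,interpolation=cv2.INTER_CUBIC))
cv2.imwrite("pics/scz.png",cv2.resize(s[165:305,170:360],None,fx=4,fy=4,interpolation=cv2.INTER_CUBIC))
cv2.imwrite("pics/topz.png",cv2.resize(t[130:280,205:395],None,fx=4,fy=4,interpolation=cv2.INTER_CUBIC))
E
```

```text
(no output)
```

View pics/topz.png

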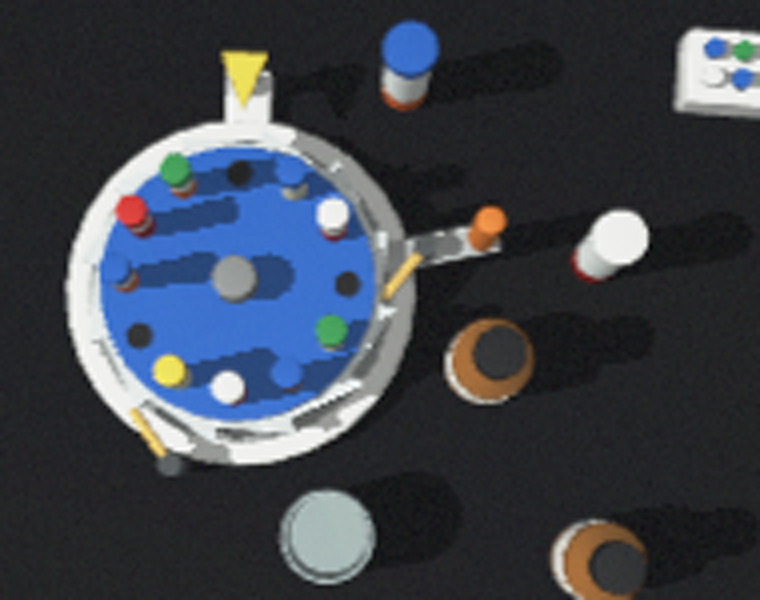

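View pics/scz.png

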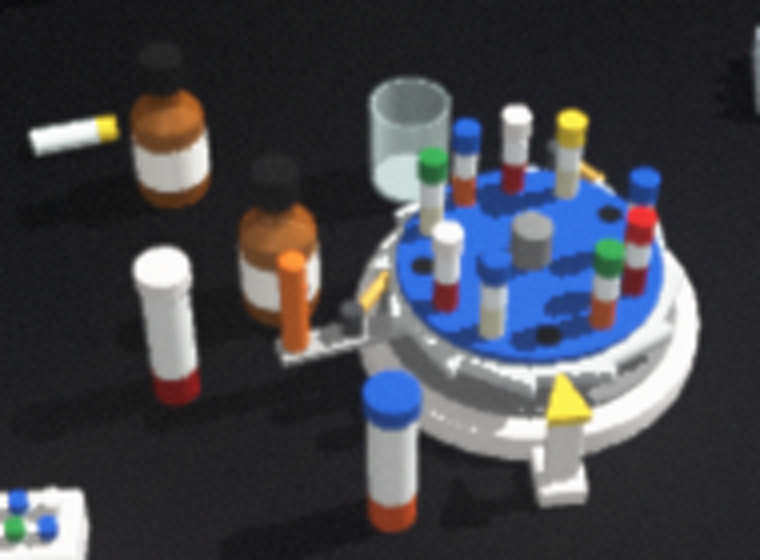

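Run:
```python
from h import *
np.set_printoptions(precision=4,suppress=True)
t=cv2.imread("pics/top0.png");s=cv2.imread("pics/scene0.png")
def blob(n,im,lo,hi,box):
    h=cv2.cvtColor(im,cv2.COLOR_BGR2HSV);m=cv2.inRange(h,lo,hi)
    x0,y0,x1,y1=box;mm=np.zeros_like(m);mm[y0:y1,x0:x1]=m[y0:y1,x0:x1]
    k,l,st,ce=cv2.connectedComponentsWithStats(mm)
    i=1+np.argmax(st[1:,4]);print(n,st[i],ce[i]);return ce[i],st[i]
T=lambda n,lo,hi,b:blob(n,t,lo,hi,b)
r,_=T("red",(0,150,120),(6,255,255),(228,175,250,190));rp=pl("top",*r,.130)
o,_=T("orange",(5,150,120),(18,255,255),(318,178,335,195))
y,ys=T("yellow",(24,120,120),(35,255,255),(255,138,280,160))
hub=np.array([205+234/4,130+272/4]);
bc,_=T("bottlecap",(0,0,0),(180,110,75),(322,209,337,226))
tr,_=T("tray",(95,60,80),(115,255,255),(400,200,460,260))
wc=np.array([205+619/4,130+237/4]);bl=np.array([205+410/4,130+48/4])
# scene
so,_=blob("s orange",s,(3,150,120),(18,255,255),(235,225,250,260))
sy,_=blob("s y",s,(24,120,120),(35,255,255),(300,255,325,272))
shub=np.array([170+532/4,165+224/4])
print("hub tri",tri(shub,hub))
print("bottle cap top",tri((170+276/4,165+166/4),bc),pl("top",*bc,.12), "foot/scene", pl("scene",170+276/4,165+166/4,.122))
print("orange top",pl("top",*o,.112),tri((170+292/4,165+257/4),(205+491/4,130+215/4)))
print("ptr tip",pl("top",205+243/4,130+107/4,.08),"scene",pl("scene",170+560/4,165+374/4,.08))
print("red",rp,pl("scene",170+642/4,165+216/4,.132))
print("white",pl("top",*wc,.113),pl("scene",170+162/4,165+258/4,.113));print("blue",pl("top",*bl,.113),pl("scene",170+392/4,165+382/4,.113))
ys,xs=np.where(cv2.inRange(cv2.cvtColor(t,cv2.COLOR_BGR2HSV),(95,60,80),(115,255,255))[200:260,400:460]>0)
rc=cv2.minAreaRect(np.stack([xs+400,ys+200],1).astype(np.float32));print(rc)
print("tray",pl("top",*rc[0],.012),[pl("top",*p,.014)[:2] for p in cv2.boxPoints(rc)])
print("beaker",pl("top",205+327/4,130+536/4,.06),"bottle2",pl("top",205+618/4,130+567/4,.122),"vial",pl("top",381,292,.01))
# stand circle
print("stand",[pl("top",205+a/4,130+b/4,.03) for a,b in((66,290),(416,290),(240,465),(240,120))])
```

```text
red [234 179   7   7  37] [237.2973 182.1351]
orange [322 182  10  10  66] [326.1364 186.2424]
yellow [260 143  12  13  87] [265.5977 147.1839]
bottlecap [323 209  14  16 154] [330.2273 217.039 ]
tray [ 407  209   44   43 1818] [428.297  230.3916]
s orange [235 225  14  28 204] [242.5686 236.5784]
s y [307 259  11  12  93] [311.1935 265.6022]
hub tri (array([0.5634, 0.0939, 0.0993]), np.float64(0.004728764648998415))
bottle cap top (array([ 0.5174, -0.067 ,  0.1245]), np.float64(0.006748729038747578)) [ 0.5175 -0.0708  0.12  ] foot/scene [ 0.5152 -0.0636  0.122 ]
orange top [ 0.5931 -0.0609  0.112 ] (array([ 0.5981, -0.0615,  0.1211]), np.float64(0.005044327837889087))
ptr tip [0.6707 0.0897 0.08  ] scene [0.6745 0.0952 0.08  ]
red [0.5963 0.1533 0.13  ] [0.5978 0.1572 0.132 ]
white [ 0.5871 -0.1424  0.113 ] [ 0.5823 -0.1379  0.113 ]
blue [ 0.702 -0.014  0.113] [ 0.698  -0.0089  0.113 ]
((428.5, 230.0), (42.0, 43.0), 90.0)
tray [ 0.4971 -0.3407  0.012 ] [array([ 0.5515, -0.284 ]), array([ 0.5537, -0.3976]), array([ 0.443 , -0.3955]), array([ 0.4408, -0.283 ])]
beaker [0.4021 0.0314 0.06  ] bottle2 [ 0.3893 -0.1407  0.122 ] vial [ 0.3331 -0.2154  0.01  ]
stand [array([0.5578, 0.2058, 0.03  ]), array([ 0.5621, -0.0236,  0.03  ]), array([0.4458, 0.0889, 0.03  ]), array([0.6732, 0.0945, 0.03  ])]
```

```bash
cat >> h.py <<'E'
def delta(x,y,z,yawdeg=None):
    from workcell import monitor
    s=monitor.observe();p=np.array(s["position"]);R=Ro.from_euler("xyz",s["tool_rot"])
    d=R.as_matrix().T@(np.array([x,y,z])-p)*1000
    g=Ro.from_euler("xyz",[-np.pi/2,0,s["tool_rot"][2] if yawdeg is None else np.radians(yawdeg)])
    print("clk %.2f"%s["clock"],"pos",np.round(p,4),"rpy",np.round(np.degrees(s["tool_rot"]),2),"F",np.round(s["force"],1),"w %.4f"%s["grip_width"])
    print("shift mm",np.round(d,1),"turn",np.round((R.inv()*g).as_rotvec(),3))
E
python3 -c "
from h import *
delta(.5165,-.067,.242)"
```

```text
clk 0.10 pos [ 0.1987 -0.5923  0.2418] rpy [-9.000e+01  6.000e-02 -7.145e+01] F [-0.9  0.3 -0.7] w 0.0853
shift mm [-3.969e+02  2.000e-01  4.684e+02] turn [ 0.     0.    -0.001]
```

>>> {"name": "send_rows", "arguments": {
  "series": "0 0 0 -8 0 10 1; 0 0 0 -28 0 33 1; 0 0 0 -53 0 63 1; 0 0 0 -78 0 92 1; 0 0 0 -103 0 121 1; 0 0 0 -128 0 151 1; 0 0 0 -153 0 180 1; 0 0 0 -178 0 210 1; 0 0 0 -203 0 239 1; 0 0 0 -228 0 269 1; 0 0 0 -253 0 298 1; 0 0 0 -278 0 328 1; 0 0 0 -303 0 357 1; 0 0 0 -328 0 387 1; 0 0 0 -353 0 416 1; 0 0 0 -377 0 445 1; 0 0 0 -392 0 463 1; 0 0 0 -397 0 468 1; 0 0 0 -397 0 468 1; 0 0 0 -397 0 468 1",
  "force": 40
}}

```text
clock: 1.77
position: [0.5155, -0.0676, 0.2421]
tool_rot: [-1.572, -0.0, -1.247]
force: [0.3, -1.2, -0.2]
grip_width: 0.0854
```

Run:
```python
from h import *
delta(.5165,-.067,.1)
s=cams.grab_frame("scene")[:,:,::-1];t=cams.grab_frame("top")[:,:,::-1]
print(pr("scene",(.5165,-.067,.242)),pr("top",(.5165,-.067,.242)))
cv2.imwrite("pics/b1.png",cv2.resize(np.hstack([s[100:300,150:350],t[100:300,230:430]]),None,fx=2,fy=2,interpolation=cv2.INTER_CUBIC))
```

```text
clk 1.77 pos [ 0.5155 -0.0676  0.2421] rpy [-9.005e+01 -1.000e-02 -7.144e+01] F [ 0.3 -1.2 -0.2] w 0.0854
shift mm [ -0.3 142.1   1.2] turn [ 0.001 -0.     0.   ]
[235.25955639 169.20798522] [334.07199382 212.81316776]
```

View pics/b1.png

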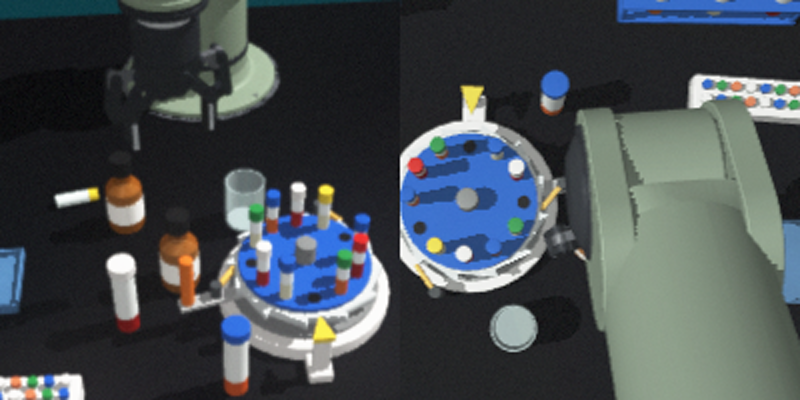

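The enlarged view confirms the bottle by the lever, and the jaws (fingertips at scene px (218,175) and (255,164)) are centred over it. Descending and gripping the cap.

>>> {"name": "send_rows", "arguments": {
  "series": "0 0 0 0 12 1 0.8; 0 0 0 0 35 1 0.8; 0 0 0 0 60 1 0.8; 0 0 0 0 85 1 0.8; 0 0 0 0 108 1 0.8; 0 0 0 0 125 1 0.8; 0 0 0 0 136 1 0.8; 0 0 0 0 142 1 0.8; 0 0 0 0 142 1 0.8; 0 0 0 0 142 1 0.8",
  "force": 40
}}

```text
clock: 2.7
position: [0.5174, -0.0674, 0.1009]
tool_rot: [-1.57, -0.0, -1.248]
force: [0.3, 0.0, -0.3]
grip_width: 0.0683
```

Run:
```python
from h import *
delta(.5165,-.067,.1)
s=cams.grab_frame("scene")[:,:,::-1]
cv2.imwrite("pics/b2.png",cv2.resize(s[140:300,150:350],None,fx=4,fy=3.7,interpolation=cv2.INTER_CUBIC))
```

```text
clk 2.70 pos [ 0.5174 -0.0674  0.1009] rpy [-8.997e+01 -2.000e-02 -7.148e+01] F [ 0.3  0.  -0.3] w 0.0683
shift mm [-0.6  0.9 -0.7] turn [-0.  0.  0.]
```

View pics/b2.png

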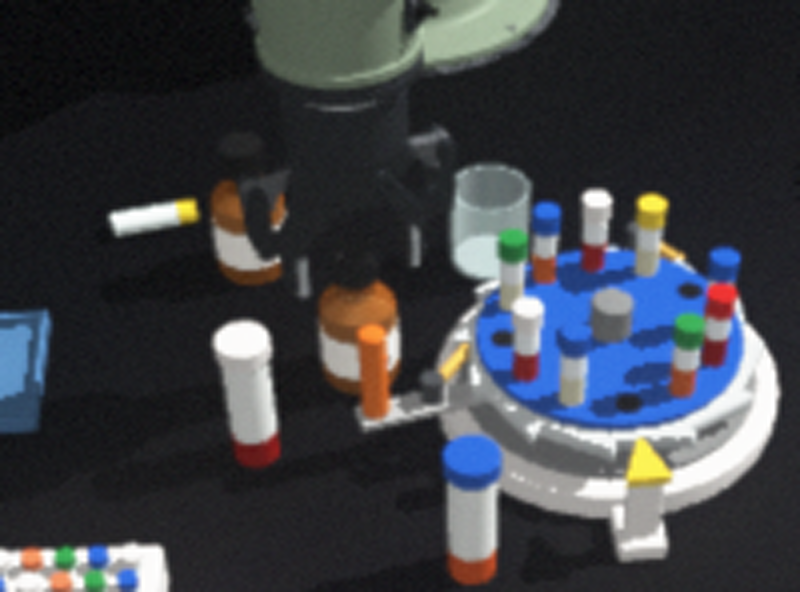

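Fingertips straddle the cap evenly (crop x 303 and 415, cap at 360). Closing.

>>> {"name": "send_rows", "arguments": {
  "series": "0 0 0 0 1 0 0.5; 0 0 0 0 1 0 0.3; 0 0 0 0 1 0 0.2; 0 0 0 0 1 0 0.1; 0 0 0 0 1 0 0.1; 0 0 0 0 1 0 0.1; 0 0 0 0 1 0 0.1; 0 0 0 0 1 0 0.1; 0 0 0 0 1 0 0.1; 0 0 0 0 1 0 0.1",
  "force": 45
}}

```text
clock: 3.58
position: [0.5176, -0.0671, 0.0999]
tool_rot: [-1.57, -0.001, -1.247]
force: [-0.5, -0.5, 6.1]
grip_width: 0.0309
```

>>> {"name": "send_rows", "arguments": {
  "series": "0 0 0 0 -2 0 0.1; 0 0 0 0 -8 0 0.1; 0 0 0 0 -20 0 0.1; 0 0 0 0 -38 0 0.1; 0 0 0 0 -60 0 0.1; 0 0 0 0 -82 0 0.1; 0 0 0 0 -104 0 0.1; 0 0 0 0 -122 0 0.1; 0 0 0 0 -134 0 0.1; 0 0 0 0 -140 0 0.1; 0 0 0 0 -140 0 0.1; 0 0 0 0 -140 0 0.1"
}}

```text
clock: 4.58
position: [0.5169, -0.067, 0.239]
tool_rot: [-1.571, 0.0, -1.247]
force: [-0.1, 0.7, -1.9]
grip_width: 0.0305
```

Run:
```python
from h import *
delta(.4975,-.339,.24)
s=cams.grab_frame("scene")[:,:,::-1]
cv2.imwrite("pics/b3.png",cv2.resize(s[100:300,100:350],None,fx=3.2,fy=3,interpolation=cv2.INTER_CUBIC))
print("tray scene")
h=cv2.cvtColor(np.ascontiguousarray(s),cv2.COLOR_BGR2HSV)
m=cv2.inRange(h,(95,60,80),(115,255,255))[215:265,105:175];ys,xs=np.where(m>0)
hull=cv2.convexHull(np.stack([xs+105,ys+215],1).astype(np.float32))
q=cv2.approxPolyDP(hull,4,True)[:,0];print(q,[np.round(pl("scene",*p,.014)[:2],4) for p in q])
```

```text
clk 4.58 pos [ 0.5169 -0.067   0.239 ] rpy [-90.01   0.   -71.45] F [-0.1  0.7 -1.9] w 0.0305
shift mm [ 251.7   -1.  -104.9] turn [ 0.  0. -0.]
tray scene
[[161. 224.]
 [158. 255.]
 [116. 257.]
 [122. 226.]] [array([ 0.443 , -0.2836]), array([ 0.5606, -0.2829]), array([ 0.5554, -0.3903]), array([ 0.4391, -0.391 ])]
```

View pics/b3.png

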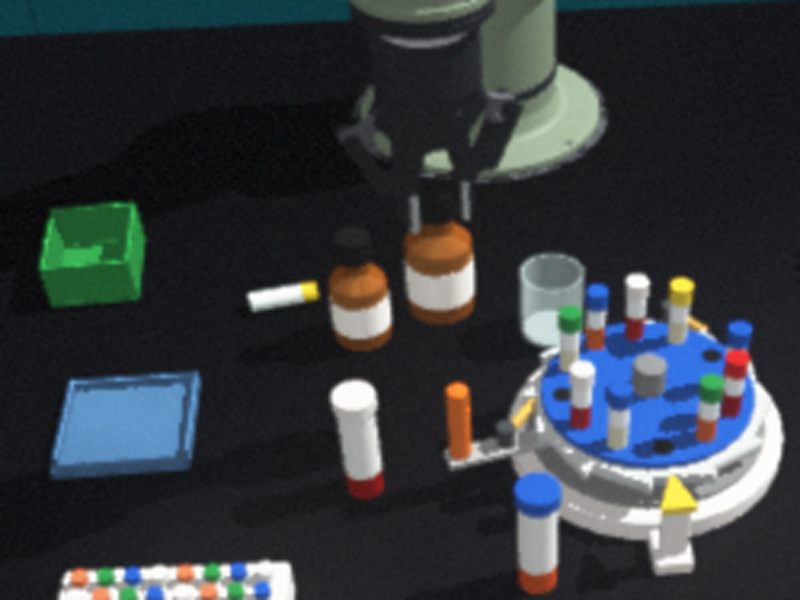

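The bottle is lifted upright (force about −1.9 N, so roughly 0.19 kg). Moving over the tray.

>>> {"name": "send_rows", "arguments": {
  "series": "0 0 0 7 0 -3 0.1; 0 0 0 24 0 -10 0.1; 0 0 0 48 0 -20 0.1; 0 0 0 74 0 -31 0.1; 0 0 0 100 0 -42 0.1; 0 0 0 126 0 -53 0.1; 0 0 0 152 0 -63 0.1; 0 0 0 178 0 -74 0.1; 0 0 0 204 0 -85 0.1; 0 0 0 226 0 -94 0.1; 0 0 0 242 0 -101 0.1; 0 0 0 252 0 -105 0.1; 0 0 0 252 0 -105 0.1; 0 0 0 252 0 -105 0.1"
}}

```text
clock: 5.8
position: [0.4975, -0.339, 0.2386]
tool_rot: [-1.571, 0.001, -1.247]
force: [0.3, 1.1, -1.4]
grip_width: 0.0308
```

>>> {"name": "send_rows", "arguments": {
  "series": "0 0 0 0 8 0 0.1; 0 0 0 0 25 0 0.1; 0 0 0 0 48 0 0.1; 0 0 0 0 72 0 0.1; 0 0 0 0 92 0 0.1; 0 0 0 0 108 0 0.1; 0 0 0 0 118 0 0.1; 0 0 0 0 124 0 0.1; 0 0 0 0 124 0 0.1; 0 0 0 0 124 0 0.1"
}}

```text
clock: 6.63
position: [0.4981, -0.339, 0.1157]
tool_rot: [-1.57, -0.0, -1.247]
force: [-0.9, -0.7, -1.7]
grip_width: 0.0313
```

Run:
```python
from h import *
delta(.4975,-.339,.105)
s=cams.grab_frame("scene")[:,:,::-1]
cv2.imwrite("pics/b4.png",cv2.resize(s[120:300,80:330],None,fx=3.2,fy=3.2,interpolation=cv2.INTER_CUBIC))
```

```text
clk 6.63 pos [ 0.4981 -0.339   0.1157] rpy [-8.998e+01 -1.000e-02 -7.142e+01] F [-0.9 -0.7 -1.7] w 0.0313
shift mm [-0.2 10.7 -0.6] turn [-0.  0.  0.]
```

View pics/b4.png

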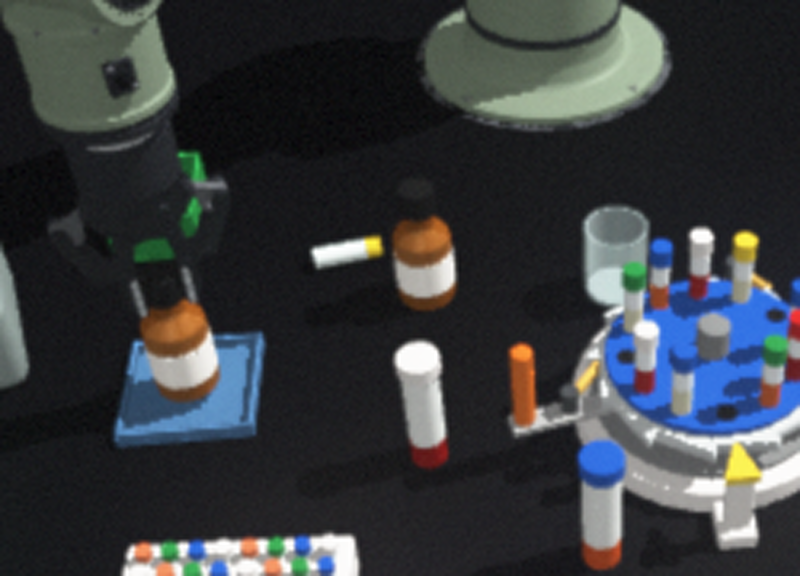

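Bottle is centred over the tray at crop (183,390), about 11 mm above its floor. Setting it down.

>>> {"name": "send_rows", "arguments": {
  "series": "0 0 0 0 3 0 0.1; 0 0 0 0 6 0 0.1; 0 0 0 0 8 0 0.1; 0 0 0 0 10 0 0.1; 0 0 0 0 11 0 0.1; 0 0 0 0 11 0 0.1; 0 0 0 0 11 0 0.1"
}}

```text
clock: 7.27
position: [0.4978, -0.3393, 0.1043]
tool_rot: [-1.571, 0.0, -1.247]
force: [-0.2, 0.4, -1.6]
grip_width: 0.0307
```

>>> {"name": "send_rows", "arguments": {
  "series": "0 0 0 0 1 0 0.1; 0 0 0 0 1 0 0.1; 0 0 0 0 1 0 0.1"
}}

```text
clock: 7.52
position: [0.4981, -0.3395, 0.1039]
tool_rot: [-1.57, -0.001, -1.247]
force: [-1.2, 0.3, 5.7]
grip_width: 0.0308
```

Contact felt. Releasing and rising.

>>> {"name": "send_rows", "arguments": {
  "series": "0 0 0 0 0 0 0.4; 0 0 0 0 0 0 0.5; 0 0 0 0 0 0 0.6; 0 0 0 0 0 0 0.7; 0 0 0 0 0 0 0.7; 0 0 0 0 0 0 0.7; 0 0 0 0 -5 0 0.7; 0 0 0 0 -18 0 0.7; 0 0 0 0 -40 0 0.7; 0 0 0 0 -65 0 0.7; 0 0 0 0 -90 0 0.7; 0 0 0 0 -112 0 0.7; 0 0 0 0 -124 0 0.7; 0 0 0 0 -128 0 0.7; 0 0 0 0 -128 0 0.7"
}}

```text
clock: 8.77
position: [0.498, -0.3394, 0.2322]
tool_rot: [-1.57, -0.001, -1.247]
force: [0.4, -0.3, -1.2]
grip_width: 0.0601
```

Run:
```python
from h import *
delta(.5,-.2,.24)
s=cams.grab_frame("scene")[:,:,::-1];t=cams.grab_frame("top")[:,:,::-1]
cv2.imwrite("pics/s5.png",s);cv2.imwrite("pics/t5.png",t)
cv2.imwrite("pics/b5.png",np.vstack([cv2.resize(s[120:300,80:360],None,fx=2.8,fy=2,interpolation=cv2.INTER_CUBIC)]))
cv2.imwrite("pics/b5t.png",cv2.resize(t[130:280,205:405],None,fx=4,fy=4,interpolation=cv2.INTER_CUBIC))
```

```text
clk 8.77 pos [ 0.498  -0.3394  0.2322] rpy [-8.995e+01 -7.000e-02 -7.145e+01] F [ 0.4 -0.3 -1.2] w 0.0601
shift mm [-131.5   -7.9   46.3] turn [-0.001  0.     0.001]
```

View pics/b5.png

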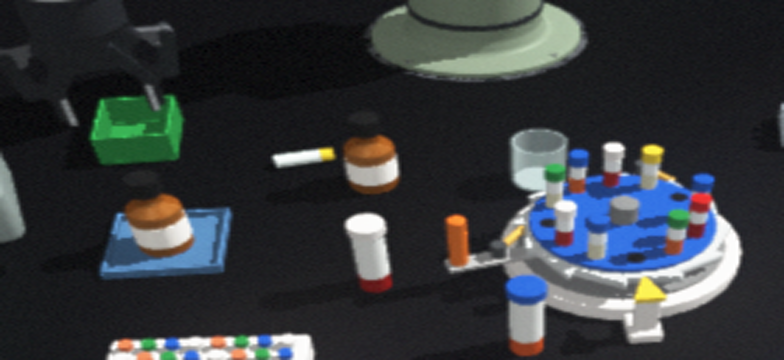

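View pics/b5t.png

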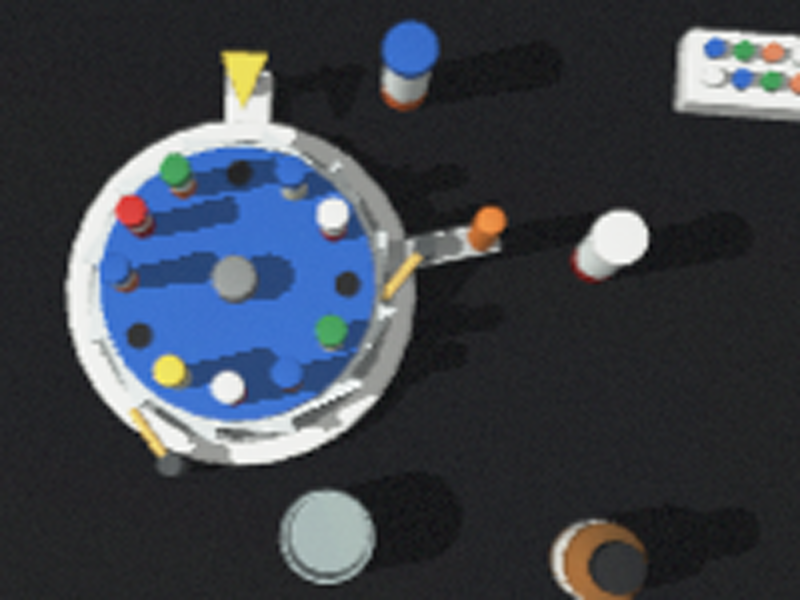

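Bottle stands upright inside the tray (crop (160,235)). Next, fit the wheel axis and angles from the caps in the top view.

```bash
cat > wheel.py <<'E'
from h import *
from scipy.optimize import least_squares
def fit(crop,n="top",f=4,off=(205,130),z=.130,bias=(0,0.0)):
    P=np.array([pl(n,off[0]+a/f,off[1]+b/f,z)[:2] for a,b in crop])
    r=least_squares(lambda c:np.hypot(*(P-c).T)-.070,[.56,.09]);c=r.x
    a=np.degrees(np.arctan2(*(P-c).T[::-1]));return c,a,np.round(r.fun*1000,1)
E
python3 - <<'E'
from wheel import *
np.set_printoptions(precision=4,suppress=True)
caps=[(131,211),(176,168),(291,174),(333,213),(331,329),(288,371),(228,385),(170,369),(120,270)]
c,a,r=fit(caps);print("top",c,a,r)
tip=pl("top",205+244/4,130+106/4,.08)[:2];print("tip",tip,np.linalg.norm(tip-c),np.degrees(np.arctan2(*(tip-c)[::-1])))
g=pl("top",205+490/4,130+216/4,.118)[:2];print("grip",g,np.linalg.norm(g-c),np.degrees(np.arctan2(*(g-c)[::-1])))
caps2=[(642,214),(609,246),(493,258),(446,230),(432,158),(466,126),(517,109),(572,117),(645,178)]
c2,a2,r2=fit(caps2,"scene",4,(170,165),.132);print("scene",c2,a2,r2)
tip=pl("scene",170+561/4,165+375/4,.08)[:2];print(tip,np.degrees(np.arctan2(*(tip-c2)[::-1])))
g=pl("scene",170+292/4,165+256/4,.118)[:2];print("grip",g,np.linalg.norm(g-c2),np.degrees(np.arctan2(*(g-c2)[::-1])))
from workcell import monitor;print(monitor.observe()["qpos"])
E
```

```text
top [0.5607 0.0909] [  60.9113   30.047   -30.2263  -59.4812 -120.0365 -149.9276  179.5025
  149.6445   91.3628] [ 0.2  0.1 -2.5 -0.8 -1.  -0.7 -1.  -0.3 -3.2]
tip [0.6714 0.0891] 0.11063867074324647 -0.9269449795715756
grip [ 0.5977 -0.0637] 0.15888124082443555 -76.53322659996948
scene [0.5608 0.0967] [  59.9975   29.8647  -30.0708  -59.6663 -116.8669 -149.6068  179.3684
  149.9992   87.7331] [ 0.3 -0.   2.8  1.  -1.4 -0.5  3.4  0.8  0.1]
[0.6753 0.0956] -0.5608625135900257
grip [ 0.5945 -0.0588] 0.15915609609748035 -77.79039326445432
[ 0.6208  0.5015 -0.1732  1.669   0.0998  0.981  -0.8341]
```

```bash
python3 -c "
from h import *
delta(.596,-.0615,.235,12.8)"
```

```text
clk 8.87 pos [ 0.4974 -0.339   0.2304] rpy [-9.005e+01  5.000e-02 -7.144e+01] F [0.1 0.  0.9] w 0.0595
shift mm [-231.7   -4.6  181.8] turn [-0.00e+00 -1.47e+00 -1.00e-03]
```

>>> {"name": "send_rows", "arguments": {
  "series": "0 -0.04 0 -6 0 5 0.55; 0 -0.12 0 -19 0 15 0.55; 0 -0.22 0 -35 0 27 0.55; 0 -0.33 0 -52 -1 41 0.55; 0 -0.44 0 -69 -1 54 0.55; 0 -0.55 0 -87 -2 68 0.55; 0 -0.66 0 -104 -2 82 0.55; 0 -0.77 0 -121 -2 95 0.55; 0 -0.88 0 -139 -3 109 0.55; 0 -0.99 0 -156 -3 122 0.55; 0 -1.1 0 -173 -4 136 0.55; 0 -1.2 0 -189 -4 148 0.55; 0 -1.3 0 -205 -4 161 0.55; 0 -1.39 0 -219 -5 172 0.55; 0 -1.45 0 -229 -5 179 0.55; 0 -1.47 0 -232 -5 182 0.55; 0 -1.47 0 -232 -5 182 0.55; 0 -1.47 0 -232 -5 182 0.55",
  "force": 20
}}

```text
clock: 10.37
position: [0.5962, -0.0619, 0.2357]
tool_rot: [-1.571, 0.001, 0.222]
force: [-0.6, -0.1, 0.4]
grip_width: 0.047
```

Run:
```python
from h import *
delta(.596,-.0615,.09,12.8)
s=cams.grab_frame("scene")[:,:,::-1]
print(pr("scene",(.596,-.0615,.235)))
cv2.imwrite("pics/b6.png",cv2.resize(s[120:300,170:370],None,fx=3.3,fy=3.3,interpolation=cv2.INTER_CUBIC))
```

```text
clk 10.37 pos [ 0.5962 -0.0619  0.2357] rpy [-8.999e+01  6.000e-02  1.270e+01] F [-0.6 -0.1  0.4] w 0.0470
shift mm [  0.  145.7   0.4] turn [-0.    -0.002 -0.001]
[239.78809283 192.57756939]
```

View pics/b6.png

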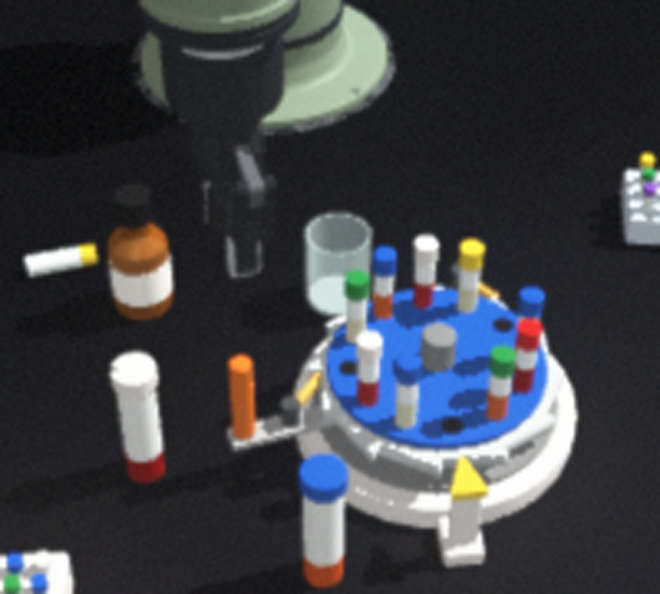

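Jaws are open along the lever's swing directly above the orange post (post at crop (240,360), near finger at (245,275)). Descending.

>>> {"name": "send_rows", "arguments": {
  "series": "0 0 0 0 10 0 0.55; 0 0 0 0 30 0 0.55; 0 0 0 0 52 0 0.55; 0 0 0 0 74 0 0.55; 0 0 0 0 94 0 0.55; 0 0 0 0 106 0 0.55; 0 0 0 0 116 0 0.55; 0 0 0 0 126 0 0.55; 0 0 0 0 136 0 0.55; 0 0 0 0 145 0 0.55; 0 0 0 0 145 0 0.55"
}}

```text
clock: 11.33
position: [0.5959, -0.0615, 0.0898]
tool_rot: [-1.57, 0.002, 0.223]
force: [0.3, 0.4, -0.4]
grip_width: 0.0468
```

Run:
```python
from h import *
delta(.596,-.0615,.09,12.8)
s=cams.grab_frame("scene")[:,:,::-1]
cv2.imwrite("pics/b7.png",cv2.resize(s[140:300,170:330],None,fx=3.7,fy=3.7,interpolation=cv2.INTER_CUBIC))
```

```text
clk 11.33 pos [ 0.5959 -0.0615  0.0898] rpy [-89.98   0.09  12.77] F [ 0.3  0.4 -0.4] w 0.0468
shift mm [ 0.1 -0.2 -0.1] turn [-0.    -0.    -0.002]
```

View pics/b7.png

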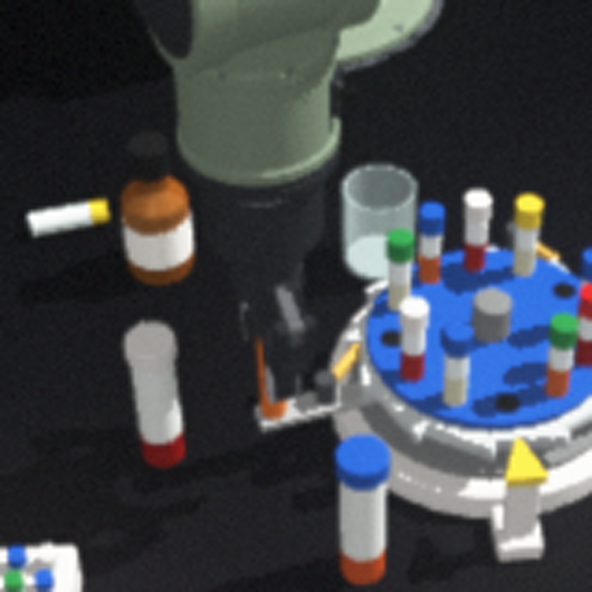

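Fingers straddle the post, about 3 mm inward of centre. Shift outward and close gently.

>>> {"name": "send_rows", "arguments": {
  "series": "0 0 0 0 0 -1 0.5; 0 0 0 0 0 -2 0.4; 0 0 0 0 0 -2 0.3; 0 0 0 0 0 -2 0.15; 0 0 0 0 0 -2 0.1; 0 0 0 0 0 -2 0.1; 0 0 0 0 0 -2 0.1; 0 0 0 0 0 -2 0.1; 0 0 0 0 0 -2 0.1",
  "force": 20
}}

```text
clock: 12.13
position: [0.5973, -0.0635, 0.0918]
tool_rot: [-1.571, -0.001, 0.223]
force: [-1.0, -1.6, 6.9]
grip_width: 0.0172
```

```bash
cat >> h.py <<'E'
def arc(degs,cx=.5608,cy=.0938,r=.1615,z=.09,phi0=None):
    """shift/turn rows from current pose following circle to lever world angles degs"""
    from workcell import monitor
    s=monitor.observe();p=np.array(s["position"]);R=Ro.from_euler("xyz",s["tool_rot"])
    print("pos",np.round(p,4),"rpy",np.round(np.degrees(s["tool_rot"]),2),"F",np.round(s["force"],1),"w %.4f clk %.2f"%(s["grip_width"],s["clock"]))
    d=p[:2]-[cx,cy];print("cur ang %.2f r %.4f"%(np.degrees(np.arctan2(d[1],d[0])),np.hypot(*d)))
    for a in degs:
        t=np.array([cx+r*np.cos(np.radians(a)),cy+r*np.sin(np.radians(a)),z])
        g=Ro.from_euler("xyz",[-np.pi/2,0,np.radians(a+90)])
        print(a,np.round((R.inv()*g).as_rotvec(),3),np.round(R.as_matrix().T@(t-p)*1000,1))
E
python3 -c "
from h import *
arc([-77.5,-79,-81,-83,-85,-87,-90,-93,-95,-98,-101,-104,-107,-108.5,-110])"
```

```text
pos [ 0.5973 -0.0635  0.0918] rpy [-9.003e+01 -4.000e-02  1.277e+01] F [-1.  -1.6  6.9] w 0.0172 clk 12.13
cur ang -76.95 r 0.1615
-77.5 [0.001 0.005 0.001] [-1.6  1.8  0. ]
-79 [0.    0.031 0.001] [-5.8  1.8  0.1]
-81 [0.    0.066 0.001] [-11.4   1.8   0.4]
-83 [0.    0.101 0.001] [-17.    1.8   0.8]
-85 [0.    0.136 0.001] [-22.6   1.7   1.5]
-87 [0.    0.17  0.001] [-28.2   1.7   2.4]
-90 [0.    0.223 0.001] [-36.5   1.7   4. ]
-93 [0.    0.275 0.001] [-44.7   1.7   6.1]
-95 [0.    0.31  0.001] [-50.1   1.7   7.7]
-98 [0.    0.362 0.001] [-58.1   1.7  10.5]
-101 [0.    0.415 0.001] [-65.9   1.7  13.7]
-104 [0.    0.467 0.001] [-73.5   1.7  17.3]
-107 [0.    0.52  0.001] [-81.    1.7  21.3]
-108.5 [0.    0.546 0.001] [-84.6   1.7  23.5]
-110 [0.    0.572 0.001] [-88.2   1.7  25.7]
```

>>> {"name": "send_rows", "arguments": {
  "series": "0 0.005 0 -1.6 0 0 0.1; 0 0.031 0 -5.8 0 0 0.1; 0 0.066 0 -11.4 0 0.4 0.1; 0 0.101 0 -17 0 0.8 0.1; 0 0.136 0 -22.6 0 1.5 0.1; 0 0.17 0 -28.2 0 2.4 0.1; 0 0.223 0 -36.5 0 4 0.1; 0 0.275 0 -44.7 0 6.1 0.1; 0 0.31 0 -50.1 0 7.7 0.1; 0 0.362 0 -58.1 0 10.5 0.1; 0 0.415 0 -65.9 0 13.7 0.1; 0 0.44 0 -69.7 0 15.5 0.1; 0 0.467 0 -73.5 0 17.3 0.1; 0 0.467 0 -73.5 0 17.3 0.1; 0 0.467 0 -73.5 0 17.3 0.1"
}}

```text
clock: 13.38
position: [0.5216, -0.0623, 0.0917]
tool_rot: [-1.57, -0.001, -0.244]
force: [0.3, 3.1, 10.0]
grip_width: 0.0172
```

```bash
python3 -c "
from h import *
arc([-104,-105.5,-107,-108.5,-110,-111])
cv2.imwrite('pics/t7.png',cams.grab_frame('top')[:,:,::-1])
s=cams.grab_frame('scene')[:,:,::-1]
cv2.imwrite('pics/b8.png',cv2.resize(s[140:300,170:370],None,fx=4,fy=3.7,interpolation=cv2.INTER_CUBIC))
"
```

```text
pos [ 0.5216 -0.0623  0.0917] rpy [-8.997e+01 -3.000e-02 -1.399e+01] F [ 0.3  3.1 10. ] w 0.0172 clk 13.38
cur ang -104.10 r 0.1609
-104 [-0.     0.     0.001] [ 0.3  1.7 -0.6]
-105.5 [-0.     0.026  0.001] [-4.   1.7 -0.5]
-107 [-0.     0.052  0.001] [-8.2  1.7 -0.4]
-108.5 [-0.     0.079  0.001] [-12.4   1.7  -0.1]
-110 [-0.001  0.105  0.001] [-16.6   1.7   0.3]
-111 [-0.001  0.122  0.001] [-19.4   1.7   0.6]
```

View pics/b8.png

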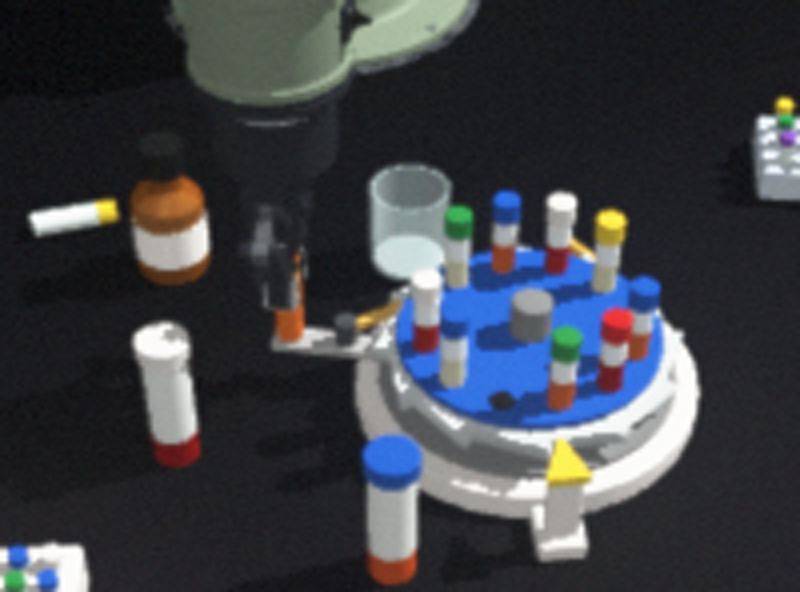

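Wheel follows: red cap moved to crop (617,322), one more notch expected after this. Continuing to the end stop.

>>> {"name": "send_rows", "arguments": {
  "series": "0 0.026 0 -4 0 0 0.1; 0 0.052 0 -8.2 0 0 0.1; 0 0.079 0 -12.4 0 0.1 0.1; 0 0.092 0 -14.5 0 0.2 0.1; 0 0.105 0 -16.6 0 0.4 0.1; 0 0.105 0 -16.6 0 0.4 0.1"
}}

```text
clock: 13.98
position: [0.506, -0.0574, 0.0917]
tool_rot: [-1.569, -0.001, -0.349]
force: [2.4, 5.4, 7.9]
grip_width: 0.0174
```

>>> {"name": "send_rows", "arguments": {
  "series": "0 0.008 0 -1.4 0 0 0.1; 0 0.016 0 -2.8 0 0 0.1; 0 0.016 0 -2.8 0 0 0.1"
}}

```text
clock: 14.23
position: [0.5046, -0.0568, 0.0918]
tool_rot: [-1.569, -0.003, -0.365]
force: [11.8, 2.9, 1.1]
grip_width: 0.0175
```

Contact at the end stop (11.8 N). Checking the wheel.

```bash
python3 -c "
from h import *
arc([-108,-105,-102,-98,-94,-90,-86,-82,-78,-75,-73,-71.5,-70.5])
t=cams.grab_frame('top')[:,:,::-1]
s=cams.grab_frame('scene')[:,:,::-1]
cv2.imwrite('pics/b9.png',cv2.resize(np.hstack([s[160:300,190:350],t[130:270,210:370]]),None,fx=2.5,fy=2.5,interpolation=cv2.INTER_CUBIC))
"
```

```text
pos [ 0.5046 -0.0568  0.0918] rpy [-89.87  -0.19 -20.93] F [11.8  2.9  1.1] w 0.0175 clk 14.23
cur ang -110.46 r 0.1607
-108 [-0.002 -0.051  0.003] [ 6.9  1.8 -0.6]
-105 [-0.002 -0.104  0.003] [15.4  1.8  0.1]
-102 [-0.002 -0.156  0.004] [23.8  1.9  1.2]
-98 [-0.002 -0.226  0.004] [34.8  1.9  3.3]
-94 [-0.002 -0.296  0.004] [45.7  2.   6.2]
-90 [-0.002 -0.365  0.004] [56.4  2.   9.9]
-86 [-0.001 -0.435  0.004] [66.8  2.  14.3]
-82 [-0.001 -0.505  0.004] [76.8  2.1 19.4]
-78 [-0.001 -0.575  0.004] [86.5  2.1 25.2]
-75 [-0.001 -0.627  0.004] [93.5  2.2 30. ]
-73 [-0.001 -0.662  0.004] [98.   2.2 33.4]
-71.5 [-0.001 -0.688  0.004] [101.3   2.2  36. ]
-70.5 [-0.001 -0.706  0.004] [103.4   2.2  37.8]
```

View pics/b9.png

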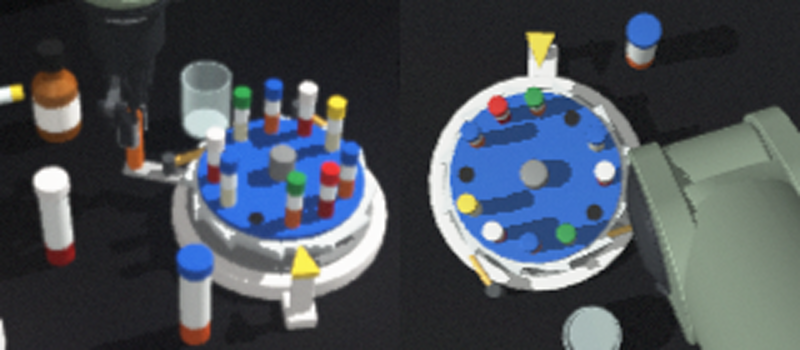

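After the first swing the red cap (top crop (498,105)) is one notch short of the pointer, with the green one at it. Swinging back.

>>> {"name": "send_rows", "arguments": {
  "series": "0 -0.03 0 4 0 0 0.1; 0 -0.078 0 11.2 0 0 0.1; 0 -0.13 0 19.6 0 0.6 0.1; 0 -0.191 0 29.5 0 2.1 0.1; 0 -0.26 0 40.3 0 4.6 0.1; 0 -0.33 0 51 0 7.9 0.1; 0 -0.4 0 61.6 0 12 0.1; 0 -0.47 0 71.8 0 16.8 0.1; 0 -0.54 0 81.7 0 22.2 0.1; 0 -0.6 0 90 0 27.5 0.1; 0 -0.645 0 95.7 0 31.6 0.1; 0 -0.675 0 99.6 0 34.6 0.1; 0 -0.688 0 101.3 0 36 0.1; 0 -0.688 0 101.3 0 36 0.1"
}}

```text
clock: 15.5
position: [0.611, -0.06, 0.0917]
tool_rot: [-1.571, -0.001, 0.323]
force: [1.2, -1.0, 10.8]
grip_width: 0.0175
```

```bash
python3 -c "
from h import *
arc([-71,-70.5,-70,-69.5])"
```

```text
pos [ 0.611  -0.06    0.0917] rpy [-9.003e+01 -5.000e-02  1.853e+01] F [ 1.2 -1.  10.8] w 0.0175 clk 15.50
cur ang -71.91 r 0.1618
-71 [ 0.    -0.008  0.001] [2.6 1.7 0.3]
-70.5 [ 0.    -0.017  0.001] [4.  1.7 0.3]
-70 [ 0.    -0.026  0.001] [5.4 1.7 0.4]
-69.5 [ 0.    -0.034  0.001] [6.8 1.7 0.4]
```

>>> {"name": "send_rows", "arguments": {
  "series": "0 -0.008 0 1.5 0 0 0.1; 0 -0.014 0 3 0 0.2 0.1; 0 -0.017 0 4 0 0.3 0.1; 0 -0.017 0 4 0 0.3 0.1"
}}

```text
clock: 15.83
position: [0.6143, -0.0589, 0.0917]
tool_rot: [-1.572, -0.0, 0.34]
force: [1.1, -2.5, 10.1]
grip_width: 0.0173
```

>>> {"name": "send_rows", "arguments": {
  "series": "0 -0.006 0 1 0 0 0.1; 0 -0.006 0 1 0 0 0.1"
}}

```text
clock: 16.0
position: [0.6153, -0.0586, 0.0917]
tool_rot: [-1.572, -0.0, 0.346]
force: [1.3, -2.8, 10.2]
grip_width: 0.0175
```

>>> {"name": "send_rows", "arguments": {
  "series": "0 -0.006 0 1 0 0 0.1; 0 -0.006 0 1 0 0 0.1"
}}

```text
clock: 16.17
position: [0.6159, -0.0584, 0.0917]
tool_rot: [-1.572, 0.0, 0.351]
force: [-2.2, -2.7, 12.4]
grip_width: 0.0171
```

>>> {"name": "send_rows", "arguments": {
  "series": "0 -0.004 0 1 0 0 0.1; 0 -0.004 0 1 0 0 0.1"
}}

```text
clock: 16.33
position: [0.616, -0.0584, 0.0916]
tool_rot: [-1.572, 0.002, 0.355]
force: [-8.3, -4.5, 16.1]
grip_width: 0.0175
```

```bash
python3 -c "
from h import *
arc([-71.5,-73,-76,-79,-83,-87,-91,-95,-98,-101,-104,-106,-108,-109,-110,-110.5])
t=cams.grab_frame('top')[:,:,::-1]
s=cams.grab_frame('scene')[:,:,::-1]
cv2.imwrite('pics/b10.png',cv2.resize(np.hstack([s[160:300,190:350],t[130:270,210:370]]),None,fx=2.5,fy=2.5,interpolation=cv2.INTER_CUBIC))
"
```

```text
pos [ 0.616  -0.0584  0.0916] rpy [-90.05   0.13  20.35] F [-8.3 -4.5 16.1] w 0.0175 clk 16.33
cur ang -70.07 r 0.1619
-71.5 [ 0.001  0.032 -0.002] [-4.   1.6  0.5]
-73 [ 0.001  0.058 -0.002] [-8.2  1.7  0.7]
-76 [ 0.001  0.111 -0.002] [-16.7   1.7   1.4]
-79 [ 0.001  0.163 -0.002] [-25.    1.7   2.5]
-83 [ 0.001  0.233 -0.002] [-36.1   1.7   4.7]
-87 [ 0.001  0.303 -0.002] [-47.    1.7   7.7]
-91 [ 0.001  0.373 -0.002] [-57.6   1.8  11.5]
-95 [ 0.001  0.442 -0.002] [-67.9   1.8  15.9]
-98 [ 0.001  0.495 -0.002] [-75.5   1.8  19.7]
-101 [ 0.002  0.547 -0.002] [-82.8   1.8  24. ]
-104 [ 0.002  0.599 -0.002] [-89.9   1.8  28.5]
-106 [ 0.002  0.634 -0.002] [-94.5   1.8  31.8]
-108 [ 0.002  0.669 -0.002] [-99.    1.8  35.2]
-109 [ 0.002  0.687 -0.002] [-101.2    1.8   37. ]
-110 [ 0.002  0.704 -0.002] [-103.4    1.8   38.8]
-110.5 [ 0.002  0.713 -0.002] [-104.4    1.9   39.7]
```

View pics/b10.png

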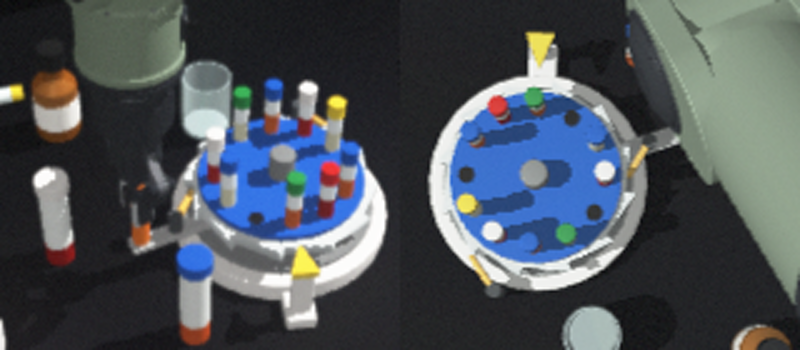

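At the rest stop (−70.1°, force rising); the wheel has stayed put. Second swing.

>>> {"name": "send_rows", "arguments": {
  "series": "0 0.032 0 -4 -0.5 0.3 0.1; 0 0.07 0 -10 -1 0.7 0.1; 0 0.111 0 -16.7 -1 1.4 0.1; 0 0.163 0 -25 -1 2.5 0.1; 0 0.215 0 -33.3 -1 4 0.1; 0 0.268 0 -41.6 -1 6.1 0.1; 0 0.32 0 -49.6 -1 8.5 0.1; 0 0.373 0 -57.6 -1 11.5 0.1; 0 0.425 0 -65.3 -1 14.7 0.1; 0 0.477 0 -72.9 -1 18.3 0.1; 0 0.53 0 -80.4 -1 22.5 0.1; 0 0.58 0 -87.2 -1 26.8 0.1; 0 0.62 0 -92.7 -1 30.5 0.1; 0 0.65 0 -96.6 -1 33.3 0.1; 0 0.669 0 -99 -1 35.2 0.1; 0 0.687 0 -101.2 -1 37 0.1; 0 0.687 0 -101.2 -1 37 0.1"
}}

```text
clock: 17.85
position: [0.5081, -0.0581, 0.0919]
tool_rot: [-1.572, 0.001, -0.332]
force: [-0.7, -2.1, -6.9]
grip_width: 0.0174
```

>>> {"name": "send_rows", "arguments": {
  "series": "0 0.009 0 -1.5 0 0 0.1; 0 0.017 0 -2.7 0 0 0.1; 0 0.017 0 -2.7 0 0 0.1"
}}

```text
clock: 18.1
position: [0.506, -0.0573, 0.092]
tool_rot: [-1.571, 0.001, -0.349]
force: [-1.6, -3.1, -12.0]
grip_width: 0.0172
```

>>> {"name": "send_rows", "arguments": {
  "series": "0 0.009 0 -1.5 0 0 0.1; 0 0.009 0 -1.5 0 0 0.1"
}}

```text
clock: 18.27
position: [0.5047, -0.0567, 0.0921]
tool_rot: [-1.571, 0.001, -0.358]
force: [-0.1, -2.9, -14.5]
grip_width: 0.0175
```

>>> {"name": "send_rows", "arguments": {
  "series": "0 0.005 0 -1 0.5 0 0.1; 0 0.005 0 -1 0.5 0 0.1"
}}

```text
clock: 18.43
position: [0.5047, -0.0567, 0.092]
tool_rot: [-1.571, -0.001, -0.363]
force: [4.2, -7.1, -10.0]
grip_width: 0.0172
```

>>> {"name": "send_rows", "arguments": {
  "series": "0 0.002 0 -0.7 0.5 0 0.1; 0 0.002 0 -0.7 0.5 0 0.1"
}}

```text
clock: 18.6
position: [0.5047, -0.0567, 0.0919]
tool_rot: [-1.571, -0.003, -0.365]
force: [3.4, -9.6, -3.9]
grip_width: 0.0175
```

```bash
python3 -c "
from h import *
arc([-108,-105,-102,-98,-94,-90,-86,-82,-78,-75,-73,-71.5,-70.5])
t=cams.grab_frame('top')[:,:,::-1]
s=cams.grab_frame('scene')[:,:,::-1]
cv2.imwrite('pics/t11.png',t);cv2.imwrite('pics/b11.png',cv2.resize(np.hstack([s[160:300,190:350],t[130:270,210:370]]),None,fx=2.5,fy=2.5,interpolation=cv2.INTER_CUBIC))
"
```

```text
pos [ 0.5047 -0.0567  0.0919] rpy [-89.99  -0.15 -20.91] F [ 3.4 -9.6 -3.9] w 0.0175 clk 18.60
cur ang -110.46 r 0.1606
-108 [-0.    -0.051  0.003] [ 6.9  1.9 -0.7]
-105 [-0.    -0.103  0.003] [15.4  2.  -0. ]
-102 [ 0.    -0.155  0.003] [23.7  2.   1.1]
-98 [ 0.    -0.225  0.003] [34.8  2.   3.2]
-94 [ 0.    -0.295  0.003] [45.7  2.   6.1]
-90 [ 0.    -0.365  0.003] [56.4  2.1  9.8]
-86 [ 0.    -0.435  0.003] [66.8  2.1 14.1]
-82 [ 0.001 -0.505  0.003] [76.8  2.1 19.2]
-78 [ 0.001 -0.574  0.003] [86.5  2.1 25. ]
-75 [ 0.001 -0.627  0.002] [93.5  2.2 29.8]
-73 [ 0.001 -0.662  0.002] [98.   2.2 33.2]
-71.5 [ 0.001 -0.688  0.002] [101.3   2.2  35.8]
-70.5 [ 0.001 -0.705  0.002] [103.4   2.2  37.6]
```

View pics/b11.png

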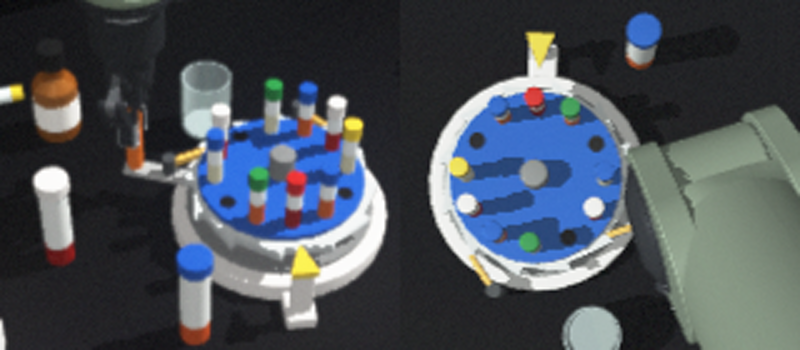

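The red cap (top crop (535,98)) stands in line with the pointer (540,65), and the lever is at the end stop. Swinging back to rest.

>>> {"name": "send_rows", "arguments": {
  "series": "0 -0.03 0 4 0 0 0.1; 0 -0.078 0 11.2 0 0 0.1; 0 -0.13 0 19.6 0 0.6 0.1; 0 -0.191 0 29.5 0 2.1 0.1; 0 -0.26 0 40.3 0 4.6 0.1; 0 -0.33 0 51 0 7.9 0.1; 0 -0.4 0 61.6 0 12 0.1; 0 -0.47 0 71.8 0 16.8 0.1; 0 -0.54 0 81.7 0 22.2 0.1; 0 -0.6 0 90 0 27.5 0.1; 0 -0.645 0 95.7 0 31.6 0.1; 0 -0.675 0 99.6 0 34.6 0.1; 0 -0.688 0 101.3 0 36 0.1; 0 -0.705 0 103.4 0 37.6 0.1; 0 -0.705 0 103.4 0 37.6 0.1"
}}

```text
clock: 19.95
position: [0.6148, -0.0586, 0.092]
tool_rot: [-1.572, -0.002, 0.341]
force: [3.5, -8.5, -0.2]
grip_width: 0.0178
```

>>> {"name": "send_rows", "arguments": {
  "series": "0 -0.006 0 1 0 0 0.1; 0 -0.006 0 1 0 0 0.1"
}}

```text
clock: 20.12
position: [0.6155, -0.0584, 0.092]
tool_rot: [-1.573, -0.001, 0.346]
force: [3.6, -8.3, -1.4]
grip_width: 0.0171
```

>>> {"name": "send_rows", "arguments": {
  "series": "0 -0.006 0 1 0 0 0.1; 0 -0.006 0 1 0 0 0.1"
}}

```text
clock: 20.28
position: [0.6158, -0.0582, 0.0919]
tool_rot: [-1.573, -0.0, 0.352]
force: [-0.8, -9.5, 1.7]
grip_width: 0.0175
```

>>> {"name": "send_rows", "arguments": {
  "series": "0 -0.004 0 1 0 0 0.1; 0 -0.004 0 1 0 0 0.1"
}}

```text
clock: 20.45
position: [0.616, -0.0582, 0.0919]
tool_rot: [-1.572, 0.002, 0.356]
force: [-7.8, -10.0, 5.9]
grip_width: 0.0172
```

>>> {"name": "send_rows", "arguments": {
  "series": "0 0 0 0.8 0 0 0.1; 0 0 0 0.8 0 0 0.1"
}}

```text
clock: 20.62
position: [0.6161, -0.0582, 0.0918]
tool_rot: [-1.573, 0.003, 0.355]
force: [-13.0, -11.2, 10.9]
grip_width: 0.0174
```

Firmly on the rest stop. Releasing, and lifting straight up.

>>> {"name": "send_rows", "arguments": {
  "series": "0 0 0 0 0 0 0.25; 0 0 0 0 0 0 0.35; 0 0 0 0 0 0 0.45; 0 0 0 0 0 0 0.5; 0 0 0 0 0 0 0.5; 0 0 0 0 0 0 0.5; 0 0 0 0 -6 0 0.5; 0 0 0 0 -18 0 0.5; 0 0 0 0 -38 0 0.5; 0 0 0 0 -62 0 0.5; 0 0 0 0 -86 0 0.5; 0 0 0 0 -110 0 0.5; 0 0 0 0 -134 0 0.5; 0 0 0 0 -150 0 0.5; 0 0 0 0 -156 0 0.5; 0 0 0 0 -156 0 0.5"
}}

```text
clock: 21.95
position: [0.6176, -0.0563, 0.2494]
tool_rot: [-1.572, -0.003, 0.357]
force: [0.5, 0.1, -0.6]
grip_width: 0.0426
```

```bash
python3 -c "
from h import *
delta(.45,-.25,.28)"
```

```text
clk 21.95 pos [ 0.6176 -0.0563  0.2494] rpy [-90.07  -0.14  20.45] F [ 0.5  0.1 -0.6] w 0.0426
shift mm [-224.7  -31.  -123. ] turn [ 0.001 -0.     0.003]
```

Clearing the view.

>>> {"name": "send_rows", "arguments": {
  "series": "0 0 0 -10 -4 -5 0.5; 0 0 0 -30 -10 -16 0.5; 0 0 0 -60 -18 -33 0.5; 0 0 0 -90 -26 -49 0.5; 0 0 0 -120 -31 -66 0.5; 0 0 0 -150 -31 -82 0.5; 0 0 0 -180 -31 -99 0.5; 0 0 0 -205 -31 -112 0.5; 0 0 0 -220 -31 -120 0.5; 0 0 0 -225 -31 -123 0.5; 0 0 0 -225 -31 -123 0.5"
}}

```text
clock: 22.87
position: [0.4478, -0.2514, 0.2777]
tool_rot: [-1.57, 0.001, 0.354]
force: [-0.8, 1.0, 0.3]
grip_width: 0.0423
```

```bash
python3 -c "
from h import *
t=cams.grab_frame('top')[:,:,::-1]
s=cams.grab_frame('scene')[:,:,::-1]
cv2.imwrite('pics/s12.png',s)
cv2.imwrite('pics/t12.png',t);cv2.imwrite('pics/b12.png',cv2.resize(t[130:280,205:395],None,fx=4,fy=4,interpolation=cv2.INTER_CUBIC))
cv2.imwrite('pics/b12s.png',cv2.resize(s[140:320,100:350],None,fx=3.2,fy=3.2,interpolation=cv2.INTER_CUBIC))
"
```

```text
(no output)
```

View pics/b12.png

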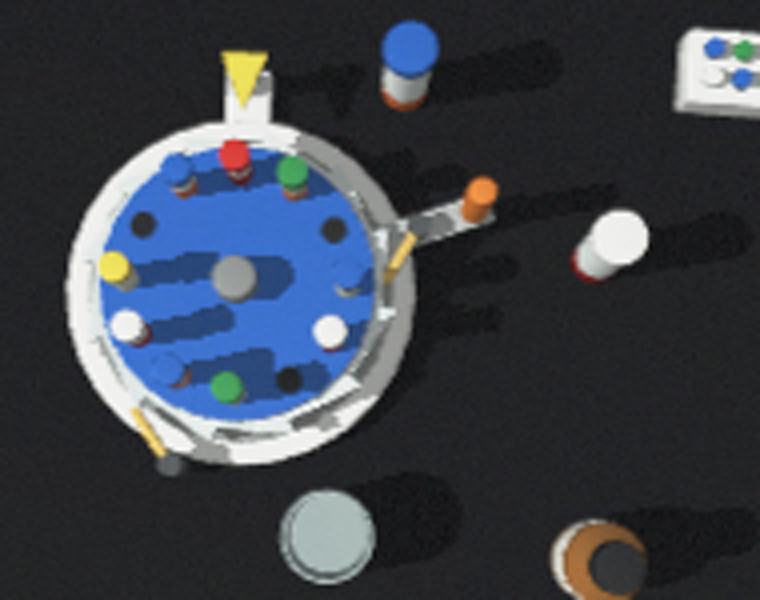

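View pics/b12s.png

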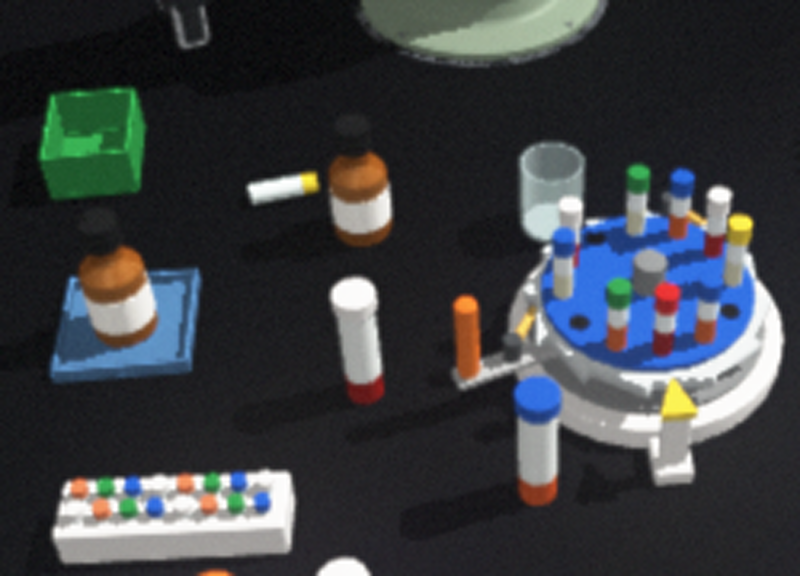

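Run:
```python
from wheel import *
caps=[(235,155),(292,171),(331,331),(228,386),(170,369),(127,324),(115,267),(177,168)]
c,a,r=fit(caps);print(c,np.round(a,1))
for n,o,tp,gp in(("top",(205,130),(244,106),(483,190)),):
    tip=pl(n,o[0]+tp[0]/4,o[1]+tp[1]/4,.08)[:2]-c;g=pl(n,o[0]+gp[0]/4,o[1]+gp[1]/4,.118)[:2]-c
    print(np.degrees(np.arctan2(tip[1],tip[0])),np.degrees(np.arctan2(g[1],g[0])),np.hypot(*g))
a=cv2.imread("pics/s5.png").astype(int);b=cv2.imread("pics/s12.png").astype(int)
t0=cv2.imread("pics/top0.png");t1=cv2.imread("pics/t12.png")
for nm,(x0,y0,x1,y1) in dict(blue=(298,130,345,162),white=(345,178,390,205),beaker=(273,250,322,280),rack=(370,130,445,165),vial=(362,282,400,300),crack=(115,260,185,310),bottle2=(340,255,395,282)).items():
    print(nm,np.abs(t0[y0:y1,x0:x1].astype(int)-t1[y0:y1,x0:x1]).mean().round(1))
```

```text
[0.56058645 0.09098006] [  -0.2  -29.9 -120.7  179.6  149.7  118.7   89.8   29.5]
-0.9899623043291045 -70.57362991214073 0.15931685650176672
blue 2.1
white 2.8
beaker 1.9
rack 1.4
vial 1.7
crack 1.5
bottle2 2.1
```

```bash
python3 -c "
from workcell import bot
print(bot.job_done())"
```

```text
the job is handed in; nothing more can be done
None
```

The job is done and handed in at about 23 s on the robot's clock, against the 67 s limit; no verdict was reported.

**What I did:** I picked up the leftmost brown bottle by its cap and stood it in the blue tray. Then I gripped the lever post and made two full swings, pressing lightly against the stop at each end. The red cap came to the pointer on the second swing. I swung the lever back to its rest stop, let go and moved the arm clear.

**Last checks:**
- **Bottle:** it stands upright inside the tray.
- **Red cap:** measured within about 1° of the pointer (−0.2° against −1.0°), which is within measuring error.
- **Lever:** −69.6° relative to the pointer, which matches the −70° rest stop.
- **Bystanders:** before-and-after pictures of the racks, vial, tubes, beaker and second bottle differ only by image noise.

**Disagreement:** the two cameras disagreed by about 5 mm in y, more than the stated 2 mm. I averaged the two for the moves and confirmed the positions by contact.

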